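# Heft two bushes, load the heavier one against a sprung collar

## Task

Two flanged bushes that look alike stand on the bench; one is steel, the other aluminium. Lift each of them a few centimetres clear of the bench in turn to feel which is heavier, stand the lighter one upright on the bench again, then slip the heavier one flange first over the pin in the drill vice and push it down against the sprung collar until the circlip groove of the pin shows clear above it. Finish gripping it there, holding it down against the spring so that I can fit the circlip, and do not shift the long-nose pliers or the grease pot.

Things in the scene. Friction and masses are not known exactly. Their poses are not given: they have to be found in the camera images.
- bush_a: One of two outwardly identical dark grey flanged bushes, standing upright on the bench, flange down. Body 40 mm diameter (grip here), flange 48 mm diameter, 5 mm thick; 48 mm tall in all, through bore 19 mm. Origin: centre of the underside; z up along the axis. The steel bush weighs 0.34 to 0.50 kg, the aluminium one 0.14 to 0.20 kg; lifting tells which this is.
- bush_b: The other flanged bush, same shape, size and coating, see bush_a.
- pin_tip (a point): Top of the fixed upright steel pivot pin in the drill vice, 145 mm above the bench, on the pin's axis. The pin is 16 mm in diameter, its uppermost 9 mm tapered to 6 mm. The circlip groove lies 12 to 14.5 mm below the tip. The vice reaches no higher than 54 mm above the bench and at most 130 mm sideways from the pin.
- collar_top (a point): Centre of the top face of the sprung steel thrust collar on the pin (41 mm diameter, 5 mm thick, standing on a coil spring); the bush's flange lands on it. With the spring free it is 91 mm above the bench, so a bush that merely rests on it covers the circlip groove.
- collar (a joint): How far the collar is pushed down, in m: 0 free, 0.016 at its stop. The spring pushes up with 5 N at 0, rising 0.5 N per mm to 13 N at the stop. With a bush pressed on it, the groove is clear of the bush from 0.0085 on.
- long_nose_pliers: Long-nose pliers with red-brown grips, 166 mm long and 15 mm high, lying loose on the bench. Origin at the middle of the underside; long axis y. Not to be shifted.
- grease_pot: Shallow round cap with grease in it, 59 mm diameter, 16 mm high, loose on the bench. Origin at the centre of the underside. Not to be shifted.
Not all that is in view belongs to the job. What is shaped like the bush_a but turquoise is not meant.

How it is judged:
By the outcome, as a careful person would: the job done as asked, in the order asked, and still so for the second after the job is handed in, while the arm keeps its last pose, push and grip.
It also fails if it takes over 61 s, if anything falls off the work surface, if the arm or the gripper's body presses on something with over 40 N, if the wrist force passes 120 N, or if a joint passes its speed limit or range.

## Robot

A 6-joint arm with a two-finger parallel gripper is mounted at the origin on the work surface; the furniture and walls round the work are solid. World frame = base frame: x ahead of the robot, y to its left, z up, the work surface at z = 0. Lengths are in m, angles in rad, forces in N, time in s.
With the tool pointing down it reaches from about 0.275 to 0.875 m from the base axis. Payload 12.5 kg.
Tool frame: the origin (TCP) lies on the centre line of the jaws, within the pads' length; the fingertips stand r.finger_overhang ahead of it and the grasp point (between the pads) lies 3 mm ahead of it (r.finger_overhang is the distance from the TCP to the fingertips, in m); z points along the fingers, y is the line along which they close (so a half turn about z gives the same grasp; the last joint's range is limited). The gripper opens to 85 mm and grips with 20 to 120 N. Pads are 22 mm wide; open, the fingers measure 114 mm over their backs; the gripper's body (76 mm by 85 mm) begins 54 mm behind the grasp point. The pads swing forward as they close: fully open they stand 13 mm farther back than shut.
Start: joints at [-1.359, 0.351, 1.652, -0, 1.139, -0.085], TCP at [0.161, -0.526, 0.253] pointing down, gripper open.
Joint ranges: [-2.75, 2.75], [-0.79, 2.1], [0.01, 2.65], [-1.57, 4.71], [0.07, 3.14], [-2.87, 2.87]. Speed limits (rad/s): [2.22, 2.22, 2.79, 3.14, 3.14, 3.14].

## Interface

Orientations are given as a unit quaternion [x, y, z, w].
In Python, from cell import r, optics gives the robot as it stands. The module is installed in compiled form; this text tells all that it offers. Calls block until the motion is done:
- r.move_to(position, orientation): joint-space move of the TCP to a pose.
- r.move_linear(position, rot=None, vel=0.15): straight line of the TCP; rot=None keeps the orientation; vel is the mean speed in m/s.
- r.set_joints(angles): joint-space move.
- r.set_gripper(opening, squeeze=None): opening from 0.0 (shut) to 1.0 (fully open); squeeze is the grip in N (None keeps the last); returns when the fingers have stopped.
- r.sleep(seconds).
- r.inverse_kinematics(position, orientation): joint angles nearest the present ones, or None.
- optics.get_image(name): name is "side" or "top" or "wrist"; returns a dict with "pixels" (480x640x3 uint8, red, green, blue), "depth" (480x640 float32, m along the optical axis (not along the pixel's ray), 0 where there is no reading), "fx", "fy", "cx", "cy" (pixels), "camera_from_world" (4x4, takes a point from world to camera coordinates); the wrist camera has in their place "mount" (4x4, takes a point from camera to tool coordinates, whose origin is the TCP and whose axes are the flange's). Camera axes: x right, y down, z forward; pixel columns grow to the right and rows downward; lengths in m; the calibration is good to about 2 mm. A picture is of the moment at which its call begins: read the wrist's pose just before it.
A pose or a line that the arm cannot do raises r.PlanningError and nothing moves.
- r.hand_in(): hands the job in; it is judged then, once.
Readings, each from a call of its own:
- r.current_t(): time.
- r.current_q(): joint angles.
- r.current_qvel(): joint speeds.
- r.current_effort(): joint torques, N m.
- r.current_tool_pos(): TCP position.
- r.current_ee_rot(): TCP orientation.
- r.current_contact_force(): force on the tool from outside, world axes, zero at the start.
- r.current_torque(): the same for the moment, N m.
- r.current_opening(): opening from 0.0 (shut) to 1.0 (fully open).
- r.current_finger_force(): force on a finger pad.
Only numpy, scipy, OpenCV 4.12 (cv2) and the standard library are available. Lean on these libraries where they do the work, as an engineer would, in place of code of your own. Each camera call takes 0.05 s, during which the arm holds its last target. There are 200 camera calls.

## Working session

There is one attempt and no reset: what is moved stays moved. The work goes in short steps, each a Python script; the robot and the scene stay as the last script left them, time stands still between calls to the robot, and variables do not carry over. Pictures are saved under pics/ and viewed, at most 10 in all, crops included, and the job is handed in when it is done.

```bash
mkdir -p pics
python3 - <<'E'
from cell import r, optics
import cv2,numpy as np,pickle
for n in ["side","top"]:
    d=optics.get_image(n); pickle.dump(d,open(n+".pkl","wb"))
    cv2.imwrite(f"pics/{n}0.png",d["pixels"][:,:,::-1])
    print(n,d["fx"],d["cx"],d["cy"],np.round(d["camera_from_world"],3).tolist(),(d["depth"]>0).mean())
print(r.current_t(),r.finger_overhang,r.current_ee_rot(),r.current_contact_force())
E
```

```text
side 433.2039637071107 323.08480566462055 236.32785795527516 [[0.963, -0.27, 0.02, -0.497], [-0.128, -0.519, -0.845, 0.204], [0.239, 0.811, -0.534, 0.736], [0.0, 0.0, 0.0, 1.0]] 0.9960286458333333
top 593.11684667019 319.6565350874613 250.42749652789135 [[0.016, -1.0, 0.01, 0.062], [-0.985, -0.017, -0.171, 0.551], [0.171, -0.008, -0.985, 0.948], [0.0, 0.0, 0.0, 1.0]] 0.9959993489583333
0.1 0.022 [ 9.89007380e-01  1.47865201e-01 -2.47531765e-05 -5.33101233e-04] [-0.08800309 -0.16948172  1.03627205]
```

View pics/top0.png

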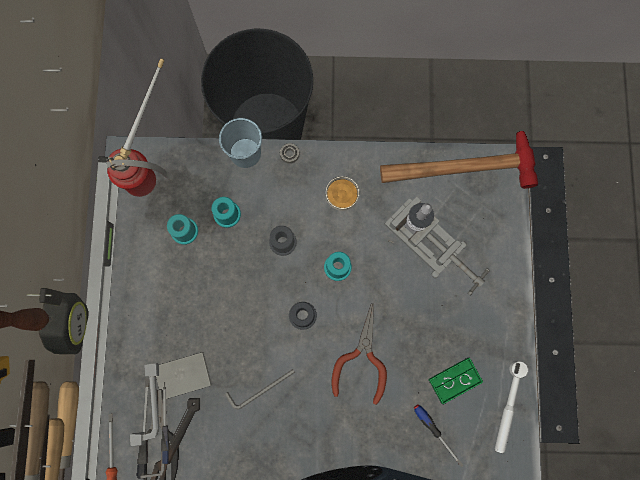

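View pics/side0.png

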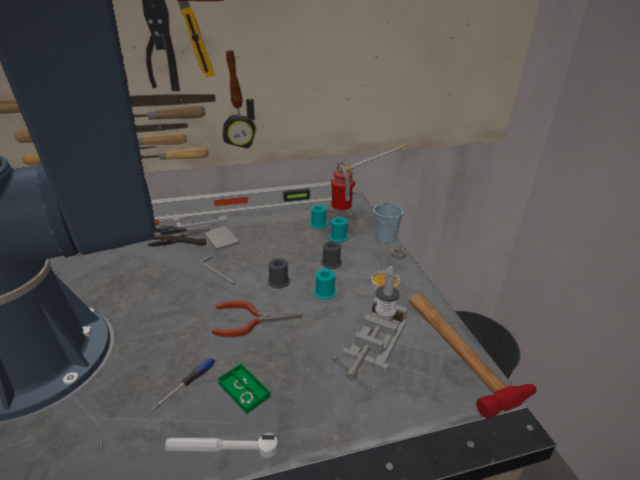

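Candidates in the top view are dark grey bushes at (283,240) and (302,315), which are the ones to lift. The turquoise look-alikes at (181,229), (225,211) and (338,265) and the small bearing at (289,153) are not meant. The pin is at (424,210), the pot at (342,193) and the pliers at (362,355). In the side view the dark bushes are at (331,255) and (278,273), both flange down.

```bash
cat > h.py <<'E'
import numpy as np,cv2
def cloud(d):
    v,u=np.mgrid[:480,:640]; z=d["depth"]
    c=np.stack([(u-d["cx"])/d["fx"]*z,(v-d["cy"])/d["fy"]*z,z],-1)
    T=np.linalg.inv(d["camera_from_world"])
    return c@T[:3,:3].T+T[:3,3]
def ray(d,u,v,z):
    T=np.linalg.inv(d["camera_from_world"]); k=T[:3,:3]@[(u-d["cx"])/d["fx"],(v-d["cy"])/d["fy"],1]; o=T[:3,3]
    return o+k*(z-o[2])/k[2]
E
python3 - <<'E'
from h import *
import pickle
D={n:pickle.load(open(n+".pkl","rb")) for n in("top","side")}
P={n:cloud(D[n]) for n in D}
def blob(name,u,v,w,z0,z1):
    p=P[name][v-w:v+w,u-w:u+w].reshape(-1,3); p=p[(p[:,2]>z0)&(p[:,2]<z1)]
    if len(p)<4: print(name,"few",len(p));return
    c,rad=cv2.minEnclosingCircle((p[:,:2]*1000).astype(np.float32))
    print(name,(u,v),z0,z1,len(p),"circ",np.round(c,1),round(rad,1),"mean",np.round(p.mean(0)*1000,1))
for n,u,v in[("top",283,240),("top",302,315),("side",331,252),("side",278,270),("top",338,265)]: blob(n,u,v,24,.042,.055)
blob("top",342,193,25,.008,.022)
for n,u,v in[("top",424,212),("side",387,288)]:
    for z in[(.08,.097),(.097,.15),(.137,.15)]: blob(n,u,v,28,*z)
g={n:D[n]["pixels"] for n in D}
a=cv2.resize(g["top"][170:350,250:490],None,fx=2.5,fy=2.5,interpolation=2);b=cv2.resize(g["side"][230:390,230:430],None,fx=3,fy=2.8125,interpolation=2)
a=cv2.resize(a,(440,330));b=cv2.resize(g["side"][250:340,340:430],(330,330),interpolation=2)
cv2.imwrite("pics/crop1.png",np.hstack([a,b])[:,:,::-1])
E
```

```text
top (283, 240) 0.042 0.055 346 circ [572.3 136.7] 20.3 mean [571.7 136.5  48.1]
top (302, 315) 0.042 0.055 365 circ [444.4  99. ] 20.0 mean [444.3  99.1  48. ]
side (331, 252) 0.042 0.055 242 circ [550.7  96.2] 67.3 mean [557.1  99.2  46. ]
side (278, 270) 0.042 0.055 172 circ [447.8  98.8] 22.2 mean [445.3  96.1  45.9]
top (338, 265) 0.042 0.055 354 circ [529.7  39.7] 20.2 mean [529.2  39.7  48. ]
top (342, 193) 0.008 0.022 608 circ [660.5  33.1] 30.2 mean [661.1  33.4  11.2]
top (424, 212) 0.08 0.097 347 circ [604.3 -92. ] 20.9 mean [601.3 -89.8  91.4]
top (424, 212) 0.097 0.15 157 circ [604.5 -91.5] 8.9 mean [601.6 -90.  128.9]
top (424, 212) 0.137 0.15 69 circ [604.6 -91.2] 7.9 mean [603.5 -91.  141.8]
side (387, 288) 0.08 0.097 266 circ [605.9 -93. ] 20.8 mean [603.4 -97.5  89.7]
side (387, 288) 0.097 0.15 220 circ [605.3 -93.7] 8.5 mean [603.5 -96.2 121.8]
side (387, 288) 0.137 0.15 41 circ [605.1 -93. ] 6.5 mean [604.7 -94.4 140.4]
```

View pics/crop1.png

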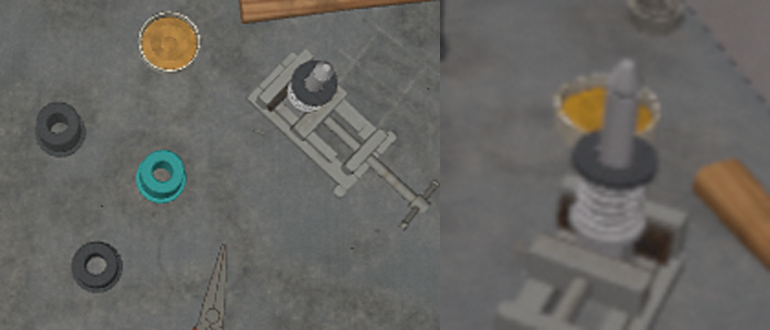

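A is at (572,137), B at (444,99) and the pin at (604.7,-92) mm. The crop confirms two dark flanged bushes and the collared pin. Next I weigh both.

```bash
cat > w.py <<'E'
from h import *
from cell import r,optics
Q=[1,0,0,0]
def weigh(x,y):
    r.move_to([x,y,.16],Q)
    f0=np.mean([(r.sleep(.05),r.current_contact_force())[1] for _ in range(6)],0)
    r.move_linear([x,y,.033]); r.set_gripper(0.,60)
    print("open",r.current_opening(),"pad",r.current_finger_force(),np.round(r.current_contact_force(),2))
    r.move_linear([x,y,.083],vel=.1); r.sleep(.3)
    f=np.mean([(r.sleep(.05),r.current_contact_force())[1] for _ in range(8)],0)
    print("dF",np.round(f-f0,2),"f0",np.round(f0,2),"open",r.current_opening(),r.current_tool_pos(),r.current_t())
def down(x,y):
    r.move_linear([x,y,.0333],vel=.06); r.sleep(.1); print("down",np.round(r.current_contact_force(),2))
    r.set_gripper(1.); r.move_linear([x,y,.15],vel=.2); print(r.current_t())
E
python3 - <<'E'
from w import *
print(r.inverse_kinematics([.572,.1367,.16],Q),r.inverse_kinematics([.605,-.092,.13],Q))
weigh(.572,.1367)
cv2.imwrite("pics/lift.png",optics.get_image("side")["pixels"][150:350,180:440,::-1])
E
```

```text
[ 1.55436259e-01  5.26527329e-01  1.63340364e+00 -4.44089210e-16
  9.81661682e-01  1.72623259e+00] [-2.26969268e-01  6.04354291e-01  1.58428605e+00 -4.44089210e-16
  9.52952312e-01  1.34382706e+00]
open 0.4585497530717849 pad 59.69106503762305 [-1.28 -0.95  6.65]
dF [-0.02  0.27 -3.63] f0 [-0.07 -0.35 -0.42] open 0.46191951939150666 [0.57199606 0.13670896 0.08299037] 6.0167
```

View pics/lift.png

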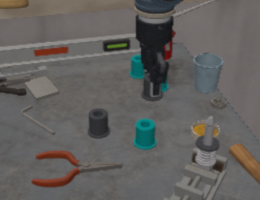

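The picture shows bush A lifted in the jaws at crop (152,85). It reads about 3.6 N, so it is probably the steel one. I put it down and weigh B.

Run:
```python
from w import *
down(.572,.1367)
weigh(.4443,.099); down(.4443,.099)
d=optics.get_image("top"); P=cloud(d)
cv2.imwrite("pics/after.png",d["pixels"][:,:,::-1])
for n,(X,Y),z0,z1 in[("A",(.572,.137),.044,.053),("B",(.444,.099),.044,.053),("collar",(.604,-.092),.085,.096)]:
    m=(np.hypot(P[...,0]-X,P[...,1]-Y)<.03)&(P[...,2]>z0)&(P[...,2]<z1); p=P[m]
    if len(p)>5: print(n,len(p),*[np.round(q,1) for q in cv2.minEnclosingCircle((p[:,:2]*1000).astype(np.float32))],p.mean(0)*1000)
```

```text
down [-5.06 -1.49  7.3 ]
8.4
open 0.4475672981453279 pad 59.70019469037652 [-3.19 -0.01  8.73]
dF [-0.5   0.21 -1.58] f0 [ 0.23 -0.3   0.15] open 0.4475612521599913 [0.44431523 0.09901335 0.0830089 ] 12.1417
down [-6.71 -1.2  14.54]
14.475
A 344 [572.  135.1] 20.1 [571.64653631 135.31638704  47.87688587]
collar 345 [603.9 -91.7] 20.7 [601.25668093 -89.84120248  91.32307596]
```

View pics/after.png

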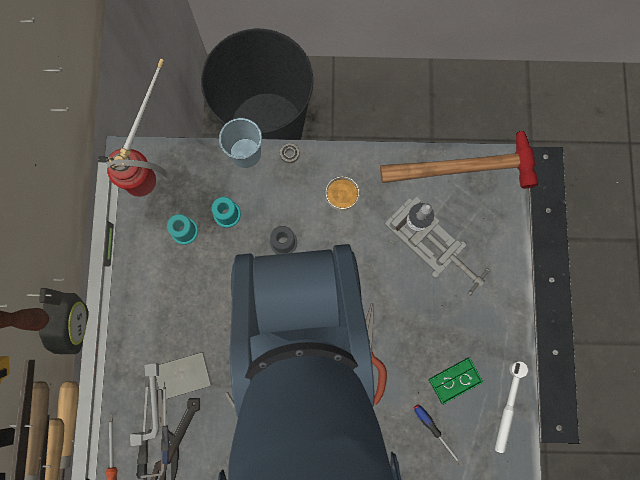

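A is steel (about 0.37 kg) and B is aluminium (about 0.16 kg). In the picture A stands at (283,240) and B is hidden under the arm. After release A reads y=135.1 in the camera against TCP 136.7, so the camera bias in y is about 1.5 mm. I regrip A and lower it onto the pin with force feedback.

```bash
cat > ins.py <<'E'
from w import *
def F():
    return np.mean([(r.sleep(.02),r.current_contact_force())[1] for _ in range(4)],0)
def descend(p,f0,zs,lim):
    for z in zs:
        p[2]=z; r.move_linear(p,vel=.05); f=F()-f0
        print(np.round(p,4),np.round(f,1),round(r.current_t(),1))
        if f[2]>lim or np.hypot(*f[:2])>20: print("STOP");return False
        if np.hypot(*f[:2])>2: p[:2]+=np.clip(f[:2]*.0002,-.0008,.0008)
    return True
E
python3 - <<'E'
from ins import *
r.move_to([.572,.1366,.15],Q); r.move_linear([.572,.1366,.033],vel=.2); r.set_gripper(0.,80)
r.move_linear([.572,.1366,.21],vel=.2); r.move_linear([.6043,-.0902,.205],vel=.2); r.sleep(.3)
f0=F(); print("f0",f0,"open",r.current_opening())
d=optics.get_image("side"); t=optics.get_image("top")
ok=descend(np.array([.6043,-.0902,.205]),f0,np.r_[.176,.170:.145:-.004],6)
d2=optics.get_image("side")
P=cloud(t)
for n,(X,Y),z0,z1 in[("B",(.444,.099),.044,.053)]:
    m=(np.hypot(P[...,0]-X,P[...,1]-Y)<.03)&(P[...,2]>z0)&(P[...,2]<z1); p=P[m]
    if len(p)>5: print(n,len(p),*[np.round(q,1) for q in cv2.minEnclosingCircle((p[:,:2]*1000).astype(np.float32))])
c=lambda d:cv2.resize(d["pixels"][200:320,330:450],(400,400))
cv2.imwrite("pics/ins.png",np.hstack([c(d),c(d2)])[:,:,::-1])
E
```

```text
f0 [-0.15225804  0.26028204 -4.05301823] open 0.45301409473368565
[ 0.6043 -0.0902  0.176 ] [ 0.3 -0.5  0.9] 19.9
[ 0.6043 -0.0902  0.17  ] [ 0.2 -0.5 -0.2] 20.3
[ 0.6043 -0.0902  0.166 ] [ 0.1 -0.4  0.5] 20.6
[ 0.6043 -0.0902  0.162 ] [0.1 0.  0.1] 20.9
[ 0.6043 -0.0902  0.158 ] [ 0.1 -0.   0. ] 21.2
[ 0.6043 -0.0902  0.154 ] [ 0.3 -0.4  0.1] 21.6
[ 0.6043 -0.0902  0.15  ] [ 0.3 -0.2 -0.1] 21.9
[ 0.6043 -0.0902  0.146 ] [ 0.3 -0.2 -0.1] 22.2
B 354 [443.8  97.9] 19.9
```

View pics/ins.png

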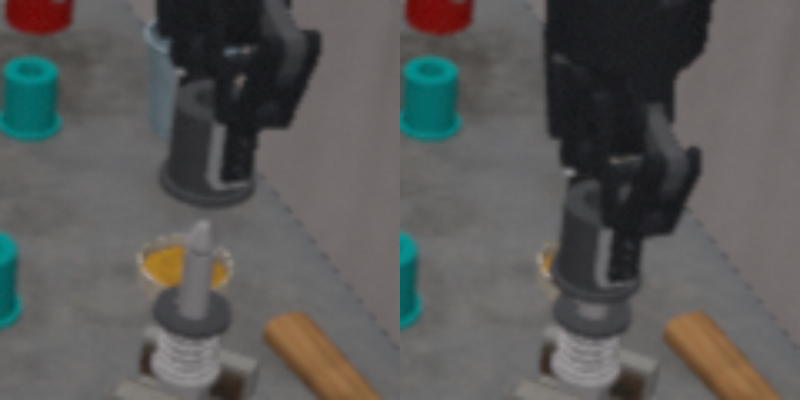

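The pictures show the bush above the pin (left) and threaded over it with no contact force (right, flange at (595,285) just above the collar). B stands upright at (443.8,97.9). I push down on the collar.

Run:
```python
from ins import *
f0=np.array([-.1,0,-4.05]); p=np.array([.6043,-.0902,.146])
descend(p,f0,[.140,.134,.129,.126,.123,.120,.117,.114,.1115],18)
r.sleep(.5); print(np.round(F()-f0,1),r.current_tool_pos(),r.current_opening(),r.current_finger_force(),r.current_t())
d=optics.get_image("side"); t=optics.get_image("top")
P=cloud(d)[240:330,340:440]; 
c=lambda a:cv2.resize(a,(400,400))
cv2.imwrite("pics/push.png",np.hstack([c(d["pixels"][235:315,350:430]),c(t["pixels"][150:350,250:450])])[:,:,::-1])
```

```text
[ 0.6043 -0.0902  0.14  ] [0.  0.2 0.1] 22.6
[ 0.6043 -0.0902  0.134 ] [-0.3 -0.2 -0.2] 22.9
[ 0.6043 -0.0902  0.129 ] [ 0.1  0.2 -0.4] 23.2
[ 0.6043 -0.0902  0.126 ] [0.6 0.2 0.1] 23.5
[ 0.6043 -0.0902  0.123 ] [0.3 0.3 4.9] 23.9
[ 0.6043 -0.0902  0.12  ] [1.2 0.2 6.6] 24.2
[ 0.6043 -0.0902  0.117 ] [ 2.6 -0.2  8.3] 24.5
[ 0.6048 -0.0902  0.114 ] [-0.2 -0.3  9.6] 24.8
[ 0.6048 -0.0902  0.1115] [-0.7 -0.7 11.1] 25.1
[-0.6 -0.4 11.1] [ 0.60472516 -0.09029381  0.1118214 ] 0.45495933511986575 81.69047389179468 25.6833
```

View pics/push.png

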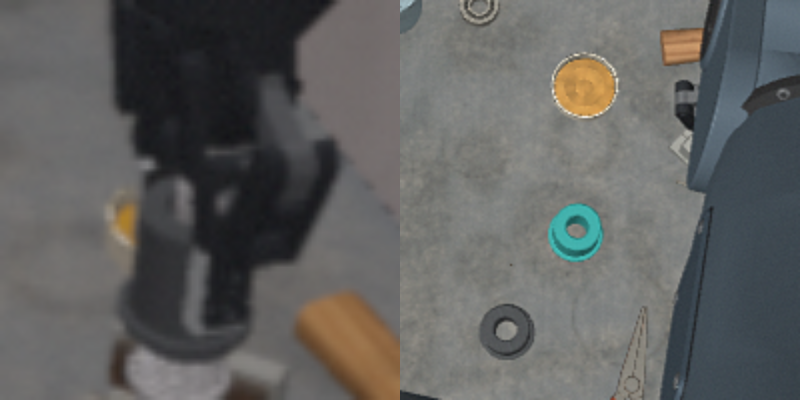

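The left view shows the bush pressed onto the collar with the spring squeezed below it. The right view shows B upright at (507,330) and the pot and pliers where they were. A steady 11.1 N means about 12 mm of collar travel, and 8.5 mm is needed.

```bash
python3 -c "
from cell import r
print(r.hand_in())"
```

```text
the job is handed in; nothing more can be done
None
```

I handed the job in with the steel bush (bush_a, about 0.37 kg) gripped on the pin, holding the collar down about 12 mm by spring force (the groove clears from 8.5 mm); the aluminium bush (about 0.16 kg) stands upright on the bench again, and the pliers and grease pot look unmoved.

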